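# Find the full jar and tare the dial scale under it

### The job

Three ochre jars look alike, but only one is full and the other two are nearly empty: find the full one by its weight in the hand and set it down gently, upright, near the middle of the dial scale's pan, leaving the two empties standing on the worktop. Then, with the jar on the pan, turn the tare knob in the middle of the sloping dial until the red zero mark stands at the tip of the black pointer, so that paste taken from the jar will read as weight lost. Let go of everything and do not disturb the red jar, the blue jar or the blue book.

Things in the scene. Friction and masses are not known exactly. Their poses are not given: they have to be found in the camera images.
- jar_a: ochre sample jar with a white screw lid, upright, 52 mm in diameter, 62 mm tall (grip its sides, 5 to 55 mm up); origin at the centre of its underside, z up. One of the three is full (about 0.3 kg), two are nearly empty (about 0.07 kg); they look the same
- jar_b: ochre sample jar with a white screw lid, upright, 52 mm in diameter, 62 mm tall (grip its sides, 5 to 55 mm up); origin at the centre of its underside, z up. One of the three is full (about 0.3 kg), two are nearly empty (about 0.07 kg); they look the same
- jar_c: ochre sample jar with a white screw lid, upright, 52 mm in diameter, 62 mm tall (grip its sides, 5 to 55 mm up); origin at the centre of its underside, z up. One of the three is full (about 0.3 kg), two are nearly empty (about 0.07 kg); they look the same
- dial_scale: dark blue spring dial scale, fixed, 210 mm deep (x) by 160 mm wide (y), housing 88 mm high, pan on top at the back; origin at the centre of its underside, x points away from the dial, z up. The dial, 106 mm across, lies on the sloping front, its centre at (-58, 0, 55) mm; the face's normal leans 35 degrees from vertical towards -x
- pan_centre (a point): centre of the upper surface of the round steel pan, 131 mm in diameter, flat, 120 mm above the worktop when empty; it carries the dial scale's axes and sinks with load, about 2 mm for 100 g
- pan (a joint): how far the pan has sunk, in m: 0 when empty, about 0.0014 under an empty jar, about 0.006 under the full jar, 0.021 at its stop
- pointer (a joint): angle of the black pointer in rad, 0 at twelve o'clock (up the slope of the dial), growing clockwise as one looks at the dial; 4 rad for 1 kg on the pan
- tare_knob (a joint): angle in rad of the tare knob and the white dial card, which turn as one: 0 when the red zero mark is at twelve o'clock, growing clockwise as one looks at the dial, -0.6 to 2.4; stays where it is left. The scale reads zero when this equals pointer
- knob_grip (a point): on the axis of the black ribbed tare knob, 24 mm out from the sloping face; z points out of the dial along the knob's axis, 35 degrees from vertical. The knob is round, 33 mm in diameter (35 at its foot), and reaches from 7 to 36 mm out from the face; the window is 7 mm and the steel rim 8 mm out, rim radius 53 mm
- zero_mark (a point): point of the red triangle on the dial card, 36 mm from the knob's axis; it turns with the tare knob
- pointer_tip (a point): tip of the black pointer, 36 mm from the knob's axis, in the same plane as zero_mark
- red_jar: bystander: red sample jar, 52 mm in diameter, 62 mm tall, on the worktop right of the scale; origin at the centre of its underside
- blue_jar: bystander: blue sample jar with a black lid, 46 mm in diameter, 76 mm tall, right of the scale; origin at the centre of its underside
- batch_book: bystander: blue notebook, 150 (its x) by 106 by 13 mm, lying flat left of the ochre jars; origin at the centre of its underside
Mind the look-alikes: they are no part of the job. Leave any brown or turquoise look-alike of the jar_b alone.

How it is judged:
On the way, in this order (a step that is already met when the one before it is completed fails the run):
1. the full jar stands on the pan, released, the pan has sunk more than 4 mm and come to rest; the two other jars stand on the worktop (((horizontal distance between jar_a and pan_centre below 0.045 m and z of jar_a in the frame of pan_centre between -0.004 and 0.006 m and angle between jar_a's own z axis and vertical below 0.12 rad and contact force between jar_a and the fingers below 0.3 N and (height (world z) of jar_b below 0.02 m and angle between jar_b's own z axis and vertical below 0.15 rad) and (height (world z) of jar_c below 0.02 m and angle between jar_c's own z axis and vertical below 0.15 rad)) or (horizontal distance between jar_b and pan_centre below 0.045 m and z of jar_b in the frame of pan_centre between -0.004 and 0.006 m and angle between jar_b's own z axis and vertical below 0.12 rad and contact force between jar_b and the fingers below 0.3 N and (height (world z) of jar_a below 0.02 m and angle between jar_a's own z axis and vertical below 0.15 rad) and (height (world z) of jar_c below 0.02 m and angle between jar_c's own z axis and vertical below 0.15 rad)) or (horizontal distance between jar_c and pan_centre below 0.045 m and z of jar_c in the frame of pan_centre between -0.004 and 0.006 m and angle between jar_c's own z axis and vertical below 0.12 rad and contact force between jar_c and the fingers below 0.3 N and (height (world z) of jar_a below 0.02 m and angle between jar_a's own z axis and vertical below 0.15 rad) and (height (world z) of jar_b below 0.02 m and angle between jar_b's own z axis and vertical below 0.15 rad))) and value of joint pan above 0.004 m and velocity of joint pan between -0.01 and 0.01 m/s), for 0.2 s.
2. the tare knob has been turned so that the zero mark is within 3 mm of the pointer's tip, the jar still on the pan (all of step 1 and distance between zero_mark and pointer_tip below 0.003 m), for 0.2 s.
At the end, for the whole second after the job is handed in: One ochre jar (the full one: the pan has sunk more than 4 mm) stands upright on the pan, within 45 mm of its centre, released and at rest; the two other ochre jars stand upright on the worktop; the red zero mark is within 3 mm of the black pointer's tip (0.083 rad of dial, about 20 g) (all of step 2); the robot touches nothing.
It fails at once if the pan is banged or leaned on: more than 20 N on it (contact force between pan and anything else above 20 N).
It fails at once if an ochre jar is tipped over (angle between any of jar_a, jar_b, jar_c's own z axis and vertical above 0.8 rad).
It fails at once if the red jar, the blue jar or the book is moved more than 25 mm or tipped (distance of any of red_jar, blue_jar, batch_book from where it was at the start of the episode above 0.025 m or angle between any of red_jar, blue_jar's own z axis and vertical above 0.4 rad).
It also fails if it takes over 70 s, if anything falls off the work surface, if the arm or the gripper's body presses on something with over 40 N, if the wrist force passes 120 N, or if a joint passes its speed limit or range.

### The arm

A 6-joint arm with a two-finger parallel gripper is mounted at the origin on a cart in front of the work surface, level with it; the furniture and walls round the work are solid. World frame = base frame: x ahead of the robot, y to its left, z up, the work surface at z = 0. Lengths are in m, angles in rad, forces in N, time in s.
With the tool pointing down it reaches from about 0.375 to 0.975 m from the base axis. Payload 3.8 kg.
Tool frame: the origin (TCP) lies midway between the tips of the shut fingers; the grasp point (between the pads) lies 19 mm behind it; z points along the fingers, y is the line along which they close (so a half turn about z gives the same grasp; the last joint's range is limited). The gripper opens to 85 mm and grips with 20 to 120 N. Pads are 22 mm wide; open, the fingers measure 114 mm over their backs; the gripper's body (76 mm by 85 mm) begins 54 mm behind the grasp point. The pads swing forward as they close: fully open they stand 13 mm farther back than shut.
Start: joints at [-1.378, 0.264, 1.604, -0, 1.274, -0.037], TCP at [0.154, -0.657, 0.201] pointing down, gripper open.
Joint ranges: [-2.63, 2.63], [-0.94, 2.18], [0.31, 2.57], [-1.31, 4.45], [0, 2.66], [-2.55, 2.55]. Speed limits (rad/s): [2.57, 2.57, 3.14, 3.14, 3.14, 3.14].

### API

Orientations are given as a rotation vector (axis times angle).
In Python, from workcell import * gives the robot as it stands. The module is installed in compiled form; this text tells all that it offers.
- The arm moves only by the tool apply_moves, never from a script. Its arguments are lists of equal length, an entry for each row: "fingers": the opening, from 0 (shut) to 1 (fully open); "travel": the shift along the tool's x, y, z normalised to -1 to 1, where 1 is 0.05 m, a list of three; "rotation": the turn, a rotation vector about the tool's x, y, z normalised to -1 to 1, where 1 is 6 degrees, a list of three. In form: {"fingers": [fingers, ...], "travel": [[dx, dy, dz], ...], "rotation": [[ax, ay, az], ...]}. A call has 1 to 12 rows; each row shifts and turns the commanded pose from where the row before left it, along the tool's axes as they then stand; what a row does not reach is not made up. A row lasts 1/10 s, in which the tool goes at most 50 mm and 8.59 degrees, less where a joint would pass 70% of its speed; a pose out of reach is approached as far as the arm can. A call with a number of a shift or a turn outside -1 to 1 is refused whole. A call with a gripper value outside its range is refused whole. The fingers move at their own pace and stop on an object; "newtons" is the grip in N (left out, the last holds). Time passes only in rows, so rows that do not move let the fingers close. It gives the time, the measured TCP pose, the force, the opening and the grip force at its end, in the units of the state.
- read_state(): the state, without advancing time (a new reading comes with each control period).
- read_camera(name): name is "scene" or "top" or "wrist"; returns a dict with "image" (400x640x3 uint8, red, green, blue), "fx", "fy", "cx", "cy" (pixels), "k1" (the pictures are not rectified: a ray, as slopes to the right and down, at radius r is drawn at 1 + k1 r^2 times it, then the intrinsics apply), "extrinsics" (4x4, takes a point from world to camera coordinates). Camera axes: x right, y down, z forward; pixel columns grow to the right and rows downward; lengths in m; the calibration is good to about 2 mm. A picture is of the moment at which its call begins. There is no depth.
- finish_job(): hands the job in; it is judged then, once.
Trained networks look in the newest picture that a camera, given by its name, has taken for a name from the list of things; names that differ only in an ending like _2 or _b are one class to them, and where a whole thing is asked for, a point or a joint stands for the part that bears it (a point fixed in the world has none). Each returns a list of dicts, best first, with "p" (0 to 1); they miss things now and then, are a little off and sometimes report something else, mostly with a low value. They report only what shows in the picture. A call takes as long as a camera call. They do not tell look-alikes from the thing itself.
- regions_of(camera, name): "mask" (400x640 bool, what is visible of it) and "bbox" ([left, top, width, height] in pixels, round what is visible of it).
- tip_of(camera, name): "location" ([column, row] in pixels: a listed point, or the origin of a listed thing).
The state is a dict: "time": time; "q": joint angles; "joint_vel": joint speeds; "joint_torque": joint torques, N m; "tool_pos": TCP position; "tcp_rot": TCP orientation; "wrist_force": force on the tool from outside, world axes, zero at the start; "torque": the same for the moment, N m; "width": opening from 0.0 (shut) to 1.0 (fully open); "grip_force": force on a finger pad.
Only numpy, scipy, OpenCV 4.12 (cv2) and the standard library are available. Lean on these libraries where they do the work, as an engineer would, in place of code of your own. Each camera call takes 0.05 s, during which the arm holds its last target. There are 200 camera calls.

## Working session

There is one attempt and no reset: what is moved stays moved. The work goes in short steps, Python scripts to look and compute and a tool call to move; the robot and the scene stay as the last step left them, time stands still between calls to the robot, and variables do not carry over. Pictures are saved under pics/ and viewed, at most 10 in all, crops included, and the job is handed in when it is done.

Besides the shell and the picture viewer there is one more tool, called after ">>>" as name(argument=value, ...) on one line, values as JSON. apply_moves: Moves the arm, as the interface text tells. Scaled input: -1 to 1 covers 0.05 m each way for a shift and 6 degrees each way for a turn. Its arguments: {"type":"object","properties":{"fingers":{"type":"array","items":{"type":"number"}},"travel":{"type":"array","items":{"type":"array","items":{"type":"number"}}},"rotation":{"type":"array","items":{"type":"array","items":{"type":"number"}}},"newtons":{"type":"number"}},"required":["fingers","travel","rotation"]}

```bash
mkdir -p pics
cat > h.py <<'E'
from workcell import *
import numpy as np, cv2
from scipy.spatial.transform import Rotation as R
def K(c): return np.array([[c['fx'],0,c['cx']],[0,c['fy'],c['cy']],[0,0,1.]])
def ray(c,px):
    u=(np.array(px,float)-[c['cx'],c['cy']])/[c['fx'],c['fy']]
    s=u.copy()
    for _ in range(20): s=u/(1+c['k1']*(s@s))
    E=np.array(c['extrinsics']); Rm=E[:3,:3]; o=-Rm.T@E[:3,3]
    return o,Rm.T@np.array([s[0],s[1],1])
def at_z(c,px,z):
    o,d=ray(c,px); return o+d*(z-o[2])/d[2]
def proj(c,p):
    E=np.array(c['extrinsics']); q=E[:3,:3]@np.array(p)+E[:3,3]; s=q[:2]/q[2]
    return s*(1+c['k1']*(s@s))*[c['fx'],c['fy']]+[c['cx'],c['cy']]
def save(n,im): cv2.imwrite('pics/'+n+'.png',cv2.cvtColor(im,cv2.COLOR_RGB2BGR))
E
python3 - <<'E'
from h import *
np.set_printoptions(precision=3,suppress=True)
s=read_state(); print(s)
ims=[]
for n in ['scene','top']:
    c=read_camera(n); ims.append(c['image']); print(n,c['fx'],c['k1'],np.linalg.inv(c['extrinsics'])[:3,3])
    for t,z in [('jar_a',0),('dial_scale',0),('pan_centre',.12),('knob_grip',.0747),('zero_mark',.055),('pointer_tip',.055),('red_jar',0),('blue_jar',0),('batch_book',0)]:
        for d in tip_of(n,t)[:5]: print(t,round(d['p'],2),np.round(d['location'],1),at_z(c,d['location'],z))
    save(n,c['image'])
E
```

```text
{'time': 0.0, 'q': array([-1.378,  0.265,  1.605,  0.   ,  1.274, -0.037]), 'joint_vel': array([ 0.001, -0.001, -0.001,  0.002, -0.   ,  0.001]), 'joint_torque': array([  0.001, -51.511, -36.731,  -0.   ,   0.013,   0.   ]), 'tool_pos': array([ 0.154, -0.656,  0.2  ]), 'tcp_rot': array([-3.119, -0.36 ,  0.   ]), 'wrist_force': array([ 0.15 , -0.276,  0.413]), 'torque': array([-0.022, -0.047,  0.017]), 'grip_force': 0.0, 'width': 0.9997191843130854}
scene 411.67239373522034 0.03707244194953195 [-0.363  1.05   1.07 ]
jar_a 0.68 [317.8 228. ] [0.472 0.201 0.   ]
jar_a 0.68 [358.  199.8] [ 0.473 -0.043  0.   ]
jar_a 0.66 [265.5 263.3] [0.477 0.461 0.   ]
jar_a 0.61 [332.  213.2] [0.493 0.097 0.   ]
jar_a 0.6 [209.7 318. ] [0.427 0.727 0.   ]
dial_scale 0.9 [374.8 180.7] [ 0.507 -0.202  0.   ]
pan_centre 0.6 [366.  153.2] [ 0.565 -0.199  0.12 ]
knob_grip 0.46 [390.5 174.9] [ 0.424 -0.193  0.075]
zero_mark 0.48 [382.9 167.9] [ 0.496 -0.239  0.055]
red_jar 0.74 [404.8 167.3] [ 0.472 -0.383  0.   ]
red_jar 0.38 [363.9 154.9] [ 0.68  -0.338  0.   ]
blue_jar 0.52 [417.2 169.6] [ 0.419 -0.406  0.   ]
batch_book 0.55 [265.7 263.1] [0.478 0.46  0.   ]
top 440.64872576222734 -0.12188712648983664 [0.074 0.168 2.057]
jar_a 0.69 [292.  210.7] [0.447 0.334 0.   ]
jar_a 0.69 [207.9 215.3] [0.423 0.736 0.   ]
jar_a 0.61 [370.3 211.3] [ 0.444 -0.038  0.   ]
jar_a 0.55 [321.2 205.2] [0.474 0.195 0.   ]
jar_a 0.54 [345.3 203.3] [0.483 0.08  0.   ]
dial_scale 0.7 [405.  200.4] [ 0.497 -0.206  0.   ]
pan_centre 0.58 [406.7 184.3] [ 0.547 -0.194  0.12 ]
knob_grip 0.64 [411.1 210.9] [ 0.433 -0.219  0.075]
zero_mark 0.63 [411.1 201.1] [ 0.483 -0.224  0.055]
red_jar 0.6 [443.9 204.1] [ 0.48  -0.394  0.   ]
blue_jar 0.58 [446.5 213.1] [ 0.436 -0.404  0.   ]
blue_jar 0.39 [410.4 212.8] [ 0.437 -0.23   0.   ]
batch_book 0.88 [263.6 207.7] [0.461 0.469 0.   ]
```

Run:
```python
import cv2,numpy as np
a=cv2.imread('pics/scene.png')[120:360,180:440]; b=cv2.imread('pics/top.png')[150:250,190:460]
a=cv2.resize(a,None,fx=2.3,fy=2.3,interpolation=cv2.INTER_CUBIC)
b=cv2.resize(b,None,fx=2.9,fy=2.9,interpolation=cv2.INTER_CUBIC)
cv2.imwrite('pics/a.png',a); cv2.imwrite('pics/b.png',b)
```

```text
(no output)
```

View pics/a.png

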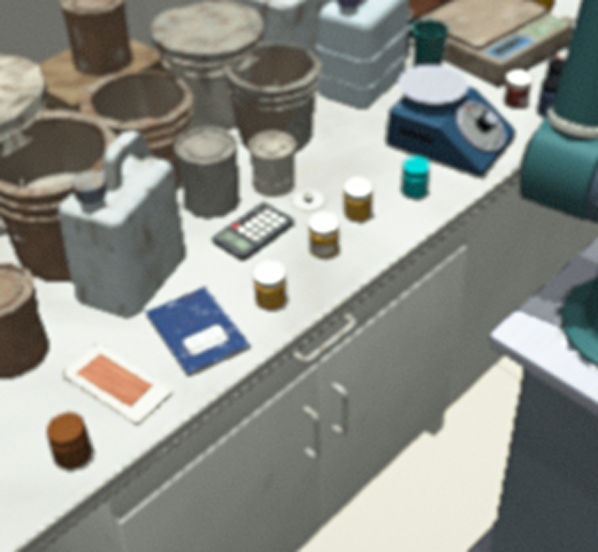

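View pics/b.png

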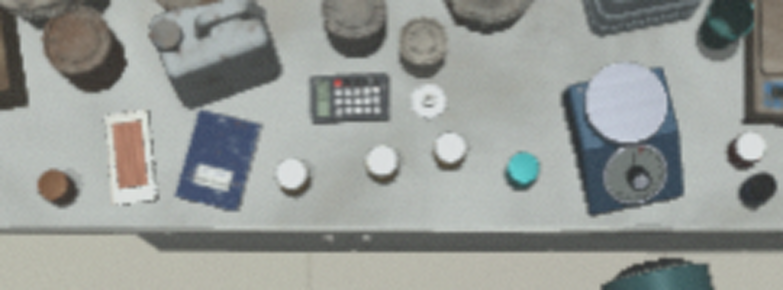

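The scene view (crop scale 2.3, offset 180,120) shows three ochre jars with white lids at about (297,243), (320,221) and (335,205). Turquoise (360,196) and brown (210,311) are look-alikes. In the top view the ochre jars are at about (291,211), (321,206) and (345,202).

Next I'll triangulate the lids and the scale.

Run:
```python
from h import *
np.set_printoptions(precision=3,suppress=True)
cs={n:read_camera(n) for n in ['scene','top']}
for n,c in cs.items():
    for t in ['jar_a','red_jar','blue_jar','pan_centre']:
        for d in regions_of(n,t)[:6]:
            m=d['mask'].astype(np.uint8); im=c['image'].astype(int)
            w=(m>0)&(im.min(2)>165)&(im.max(2)-im.min(2)<45)
            l=np.array(np.nonzero(w))[::-1].mean(1) if w.sum()>5 else None
            print(n,t,round(d['p'],2),d['bbox'],m.sum(),'lid',l, at_z(c,l,.062) if l is not None else None)
# pan ellipse in top: sample bright
c=cs['top']; d=regions_of('top','dial_scale')
for e in d[:2]:
    m=e['mask'].astype(np.uint8); cn=max(cv2.findContours(m,0,2)[0],key=cv2.contourArea)
    print('scale',e['p'],e['bbox'],cv2.minAreaRect(cn))
    im=c['image'].astype(int); w=((im.min(2)>140)&(m>0)).astype(np.uint8)
    k,_,st,ce=cv2.connectedComponentsWithStats(w); i=1+st[1:,4].argmax(); print(st[i],ce[i],at_z(c,ce[i],.12))
    co=np.array([at_z(c,p,.088) for p in cv2.boxPoints(cv2.minAreaRect(cn))]); print(co)
```

```text
scene jar_a 0.77 [291.9, 233.9, 9.4, 22.7] 256 lid [295.75  239.083] [0.44  0.346 0.062]
scene jar_a 0.74 [314.8, 211.3, 12.9, 20.4] 249 lid [320.14 216.25] [0.464 0.197 0.062]
scene jar_a 0.64 [202.5, 298.2, 18.1, 26.6] 347 lid None None
scene jar_a 0.54 [328.6, 197.6, 14.9, 22.1] 223 lid [334.951 202.207] [0.48  0.095 0.062]
scene jar_a 0.47 [353.5, 186.3, 14.9, 17.3] 214 lid [354.571 198.429] [0.44  0.023 0.062]
scene red_jar 0.59 [399.0, 151.5, 16.0, 17.7] 171 lid [406.31  154.241] [ 0.481 -0.395  0.062]
scene pan_centre 0.75 [350.6, 149.5, 32.2, 14.1] 365 lid [367.855 156.613] [ 0.597 -0.258  0.062]
top jar_a 0.69 [339.4, 197.2, 12.9, 14.0] 114 lid [345.363 200.525] [0.484 0.083 0.062]
top jar_a 0.47 [317.1, 198.7, 12.2, 17.9] 120 lid [321.529 204.621] [0.464 0.193 0.062]
top red_jar 0.59 [438.8, 196.2, 15.1, 11.7] 130 lid [448.554 199.735] [ 0.488 -0.4    0.062]
top red_jar 0.47 [442.4, 208.4, 16.8, 15.2] 117 lid None None
top red_jar 0.38 [384.0, 170.1, 42.8, 54.1] 1714 lid [405.61  184.711] [ 0.56  -0.2    0.062]
top blue_jar 0.68 [444.0, 208.1, 16.4, 15.8] 122 lid None None
top blue_jar 0.19 [385.0, 170.6, 44.1, 56.4] 1737 lid [405.763 184.93 ] [ 0.559 -0.201  0.062]
top pan_centre 0.55 [391.6, 172.7, 30.0, 29.3] 643 lid [405.63  184.726] [ 0.56  -0.2    0.062]
scale 0.95 [383.5, 172.2, 45.1, 52.7] ((404.7668151855469, 196.32302856445312), (49.094329833984375, 37.02687072753906), 77.00537872314453)
[392 172  28  27 611] [405.372 184.846] [ 0.545 -0.188  0.12 ]
[[ 0.592 -0.083  0.088]
 [ 0.632 -0.253  0.088]
 [ 0.407 -0.295  0.088]
 [ 0.368 -0.128  0.088]]
```

>>> apply_moves(fingers=[1, 1, 1, 1, 1, 1], travel=[[0.4, -0.9, -0.2], [0.4, -0.9, -0.2], [0.4, -0.9, -0.2], [0.4, -0.9, -0.2], [0.4, -0.9, -0.2], [0.4, -0.9, 0]], rotation=[[0, 0, 0], [0, 0, 0], [0, 0, 0], [0, 0, 0], [0, 0, 0], [0, 0, 0]])

```text
time: 2.15
tool_pos: [0.2094, -0.3673, 0.2525]
tcp_rot: [3.118, 0.359, 0.002]
wrist_force: [1.2, 0.2, 0.1]
width: 1.0
grip_force: 0.0
```

>>> apply_moves(fingers=[1, 1, 1, 1, 1, 1, 1, 1, 1, 1, 1, 1], travel=[[0, 0, 0], [0, 0, 0], [0, 0, 0], [0.9, -0.9, 0], [0.9, -0.9, 0], [0.9, -0.9, 0], [0.9, -1, 0], [0.9, -1, 0], [0.9, -1, 0], [0, -1, 0], [0, -1, 0], [0, -1, 0]], rotation=[[0, 0, 1], [0, 0, 1], [0, 0, 0.2], [0, 0, 0], [0, 0, 0], [0, 0, 0], [0, 0, 0], [0, 0, 0], [0, 0, 0], [0, 0, 0], [0, 0, 0], [0, 0, 0]])

```text
time: 3.35
tool_pos: [0.4156, 0.0009, 0.2507]
tcp_rot: [-3.141, -0.001, 0.0]
wrist_force: [0.1, 0.3, 0.3]
width: 1.002
grip_force: 0.0
```

Run:
```python
from h import *
np.set_printoptions(precision=4,suppress=True)
c=read_camera('wrist'); s=read_state(); print(s['tool_pos'],s['tcp_rot'],s['wrist_force'])
T=np.linalg.inv(c['extrinsics']); Rt=R.from_rotvec(s['tcp_rot']).as_matrix()
print('cam in tool',Rt.T@(T[:3,3]-s['tool_pos'])); print(Rt.T@T[:3,:3],c['fx'])
for d in tip_of('wrist','jar_a'): print(d['p'],d['location'],at_z(c,d['location'],0))
save('w1',c['image'])
```

```text
[0.4151 0.0087 0.2508] [-3.1346 -0.0105  0.0003] [-0.3177  3.604  -0.2478]
cam in tool [ 0.0829  0.0071 -0.1725]
[[-0.0064 -0.9467 -0.322 ]
 [ 1.     -0.0083  0.0044]
 [-0.0068 -0.322   0.9467]] 332.67520352165394
0.86 [340.0, 128.9] [ 0.4528 -0.0304  0.    ]
0.82 [245.3, 96.3] [0.492  0.0857 0.    ]
0.77 [52.4, 138.2] [0.443  0.3389 0.    ]
```

View pics/w1.png

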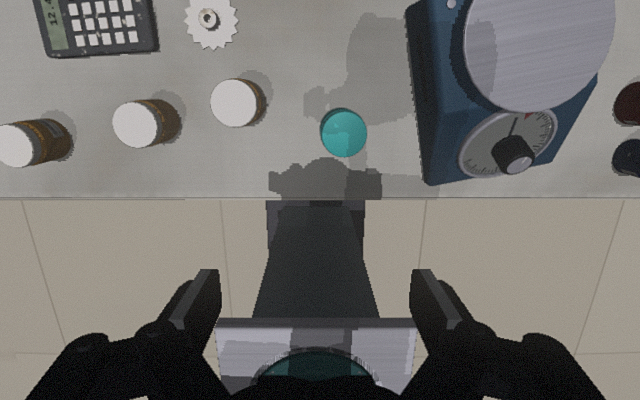

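The wrist view shows the turquoise jar at (344,133) and ochre lids at (236,102), (140,124) and (18,143). The scale's pan is at the upper right with the knob at (513,153). The three white-lidded ochre ones fit the description; turquoise doesn't.

Run:
```python
from h import *
np.set_printoptions(precision=4,suppress=True)
c=read_camera('wrist'); print(read_state()['tool_pos'])
im=c['image'].astype(int); w=((im.min(2)>200)).astype(np.uint8); w[195:]=0
k,_,st,ce=cv2.connectedComponentsWithStats(w)
for i in range(1,k):
    if st[i,4]>400: print(st[i],ce[i],at_z(c,st[i,:2]+st[i,2:4]/2,.062))
for t,z in [('pan_centre',.12),('knob_grip',.0747),('zero_mark',.06),('pointer_tip',.06)]:
    for d in tip_of('wrist',t)[:2]: print(t,d['p'],d['location'],at_z(c,d['location'],z))
a=c['image'][80:200,440:580]; save('dial0',cv2.resize(a,None,fx=4,fy=4,interpolation=cv2.INTER_CUBIC))
```

```text
[0.4156 0.0019 0.2508]
pan_centre 0.73 [546.9, 35.1] [ 0.5458 -0.1882  0.12  ]
pan_centre 0.58 [635.9, 104.9] [ 0.4916 -0.2837  0.12  ]
knob_grip 0.92 [517.2, 155.2] [ 0.4359 -0.2102  0.0747]
```

View pics/dial0.png

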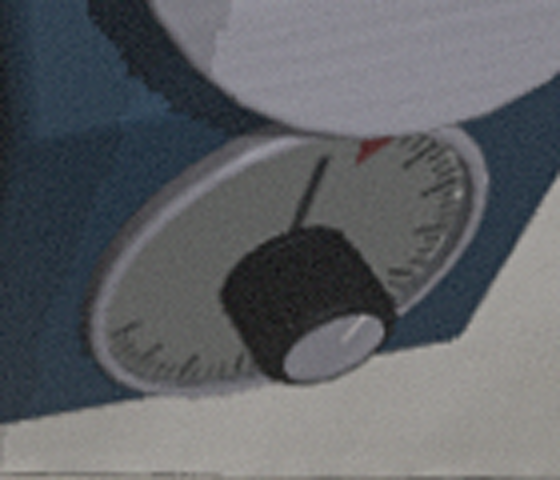

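The dial crop shows the pointer at twelve o'clock and the red mark about 0.6 rad clockwise of it, so the knob must go further clockwise, to about 1.2 rad. First I'll weigh jar 1 at (0.484, 0.085).

>>> apply_moves(fingers=[1, 1, 1, 1, 1, 1, 1, 1, 1, 1, 1], travel=[[0.45, -0.55, 0], [0.45, -0.55, 0], [0.46, -0.55, 0], [0, 0, 0], [0, 0, 0.7], [0, 0, 0.7], [0, 0, 0.7], [0, 0, 0.7], [0, 0, 0.7], [0, 0, 0.7], [0, 0, 0]], rotation=[[0, 0, 0], [0, 0, 0], [0, 0, 0], [0, 0, 0], [0, 0, 0], [0, 0, 0], [0, 0, 0], [0, 0, 0], [0, 0, 0], [0, 0, 0], [0, 0, 0]])

```text
time: 4.8
tool_pos: [0.4782, 0.0788, 0.0358]
tcp_rot: [3.14, -0.006, -0.018]
wrist_force: [-0.8, -0.3, -0.3]
width: 1.0
grip_force: 0.0
```

Run:
```python
from h import *
np.set_printoptions(precision=4,suppress=True)
c=read_camera('wrist'); print(read_state()['tool_pos'])
for d in tip_of('wrist','jar_a')[:3]: print(d['p'],d['location'],at_z(c,d['location'],0))
save('w2',c['image'])
```

```text
[0.4807 0.0794 0.0385]
0.88 [303.9, 208.8] [0.4858 0.0861 0.    ]
0.65 [147.9, 239.8] [0.4634 0.1946 0.    ]
0.62 [470.5, 251.9] [ 0.453  -0.0305  0.    ]
```

View pics/w2.png

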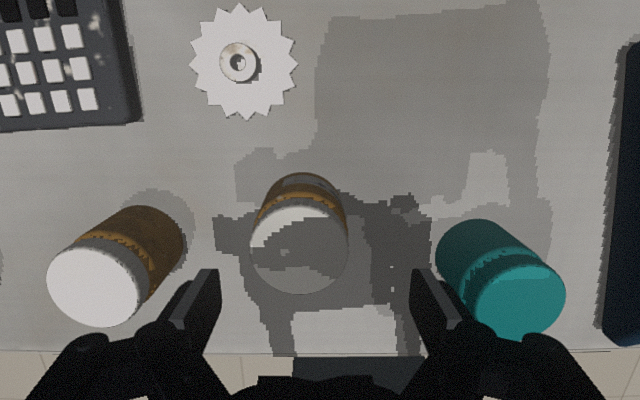

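The picture shows jar 1 between the open fingers, with its lid at (298,250). It is slightly left and ahead of the tool, so I'll correct, close and lift.

>>> apply_moves(fingers=[1, 1, 0, 0, 0, 0, 0, 0, 0, 0, 0, 0], newtons=40, travel=[[0.1, -0.13, 0.25], [0, 0, 0.22], [0, 0, 0], [0, 0, 0], [0, 0, 0], [0, 0, 0], [0, 0, 0], [0, 0, 0], [0, 0, -0.4], [0, 0, -0.4], [0, 0, 0], [0, 0, 0]], rotation=[[0, 0, 0], [0, 0, 0], [0, 0, 0], [0, 0, 0], [0, 0, 0], [0, 0, 0], [0, 0, 0], [0, 0, 0], [0, 0, 0], [0, 0, 0], [0, 0, 0], [0, 0, 0]])

```text
time: 6.1
tool_pos: [0.4885, 0.0882, 0.057]
tcp_rot: [-3.142, 0.001, -0.001]
wrist_force: [0.4, -0.4, -0.4]
width: 0.58
grip_force: 41.4
```

>>> apply_moves(fingers=[0, 0, 0], travel=[[0, 0, 0], [0, 0, 0], [0, 0, 0]], rotation=[[0, 0, 0], [0, 0, 0], [0, 0, 0]])

```text
time: 6.4
tool_pos: [0.4877, 0.0881, 0.0562]
tcp_rot: [3.141, -0.001, -0.003]
wrist_force: [-0.3, -0.6, -1.0]
width: 0.582
grip_force: 41.4
```

Run:
```python
from h import *
for _ in range(4): s=read_state(); print(s['tool_pos'],s['wrist_force'],s['width'],s['grip_force']); read_camera('wrist')
```

```text
[0.48770438 0.08805944 0.05620754] [-0.31118123 -0.64346067 -0.98564226] 0.5816877471347306 41.41114890575409
[0.48788868 0.08808435 0.05640935] [-0.06180462  0.20496709 -0.6097738 ] 0.5746600092695767 41.41201078891754
[0.48808359 0.08809786 0.05660368] [ 0.42190584  0.23032242 -0.98365223] 0.5783370623523735 41.41135096549988
[0.48823786 0.08811166 0.05678658] [-0.1561167   0.02599937 -0.69088438] 0.5756245077167299 41.41140282154083
```

Jar 1 weighs about 0.75 N, so it is nearly empty. I'll put it back and go to jar 2 at (0.4635, 0.1946).

>>> apply_moves(fingers=[0, 0, 0, 0, 1, 1, 1, 1, 1, 1, 1, 1], travel=[[0, 0, 0.4], [0, 0, 0.3], [0, 0, 0.09], [0, 0, 0], [0, 0, 0], [0, 0, 0], [0, 0, 0], [0, 0, 0], [0, 0, -0.6], [0, 0, -0.6], [0, 0, -0.6], [0, 0, 0]], rotation=[[0, 0, 0], [0, 0, 0], [0, 0, 0], [0, 0, 0], [0, 0, 0], [0, 0, 0], [0, 0, 0], [0, 0, 0], [0, 0, 0], [0, 0, 0], [0, 0, 0], [0, 0, 0]])

```text
time: 7.8
tool_pos: [0.4925, 0.0887, 0.1126]
tcp_rot: [-3.14, 0.001, -0.014]
wrist_force: [1.5, 0.4, 0.6]
width: 1.0
grip_force: 0.0
```

>>> apply_moves(fingers=[1, 1, 1, 1, 1, 1, 1, 1, 1], travel=[[-0.16, -0.7, 0], [-0.16, -0.7, 0], [-0.16, -0.73, 0], [0, 0, 0], [0, 0, 0], [0, 0, 0.5], [0, 0, 0.5], [0, 0, 0.3], [0, 0, 0]], rotation=[[0, 0, 0], [0, 0, 0], [0, 0, 0], [0, 0, 0], [0, 0, 0], [0, 0, 0], [0, 0, 0], [0, 0, 0], [0, 0, 0]])

```text
time: 8.7
tool_pos: [0.462, 0.1925, 0.0397]
tcp_rot: [3.139, -0.003, -0.009]
wrist_force: [-0.9, 0.2, 0.5]
width: 0.998
grip_force: 0.0
```

Run:
```python
from h import *
np.set_printoptions(precision=4,suppress=True)
c=read_camera('wrist'); s=read_state();print(s['tool_pos'],s['wrist_force'],s['width'])
for d in tip_of('wrist','jar_a')[:4]: print(d['p'],d['location'],at_z(c,d['location'],0))
```

```text
[0.4634 0.1931 0.0413] [ 0.9926 -0.384   0.4716] 0.9986581005181167
0.8 [308.7, 216.7] [0.4627 0.1966 0.    ]
0.64 [113.4, 244.6] [0.4417 0.336  0.    ]
0.58 [470.8, 183.5] [0.486  0.0886 0.    ]
0.55 [625.4, 226.3] [ 0.4543 -0.0294  0.    ]
```

>>> apply_moves(fingers=[1, 1, 0, 0, 0, 0, 0, 0, 0, 0, 0, 0], newtons=40, travel=[[0, -0.05, 0.25], [0, 0, 0.25], [0, 0, 0], [0, 0, 0], [0, 0, 0], [0, 0, 0], [0, 0, 0], [0, 0, 0], [0, 0, -0.4], [0, 0, -0.4], [0, 0, 0], [0, 0, 0]], rotation=[[0, 0, 0], [0, 0, 0], [0, 0, 0], [0, 0, 0], [0, 0, 0], [0, 0, 0], [0, 0, 0], [0, 0, 0], [0, 0, 0], [0, 0, 0], [0, 0, 0], [0, 0, 0]])

```text
time: 10.0
tool_pos: [0.4648, 0.1972, 0.0577]
tcp_rot: [-3.141, 0.001, -0.001]
wrist_force: [0.1, -0.4, -1.2]
width: 0.577
grip_force: 41.5
```

>>> apply_moves(fingers=[0, 0, 0], travel=[[0, 0, 0], [0, 0, 0], [0, 0, 0]], rotation=[[0, 0, 0], [0, 0, 0], [0, 0, 0]])

```text
time: 10.3
tool_pos: [0.4638, 0.1969, 0.0567]
tcp_rot: [3.141, -0.001, -0.003]
wrist_force: [0.2, -0.2, -1.0]
width: 0.577
grip_force: 41.5
```

Run:
```python
from h import *
for _ in range(4): s=read_state(); print(s['tool_pos'],s['wrist_force'],s['width'],s['grip_force']); read_camera('wrist')
```

```text
[0.46379299 0.19689024 0.05669105] [ 0.17671635 -0.24470984 -1.02913039] 0.577036579047798 41.510369181632996
[0.46398434 0.19694055 0.05688023] [-1.1040747   0.21334998 -0.06704071] 0.5758217782148704 41.51019215583801
[0.4641616  0.19703442 0.05710093] [ 0.60222247 -0.32289518 -0.33333566] 0.5788747875626948 41.51051044464111
[0.46432149 0.19706455 0.05727317] [ 0.33776902  0.34364805 -0.63333482] 0.577326633763373 41.51082515716553
```

Jar 2 weighs about 0.7 N, so it's empty too. Jar 3 should be the full one. I'll put jar 2 back and go over with the fingers a little narrower because of the book.

>>> apply_moves(fingers=[0, 0, 0, 0, 1, 1, 1, 1, 1, 1, 1, 1], travel=[[0, 0, 0.4], [0, 0, 0.3], [0, 0, 0.09], [0, 0, 0], [0, 0, 0], [0, 0, 0], [0, 0, 0], [0, 0, 0], [0, 0, -0.6], [0, 0, -0.6], [0, 0, -0.6], [0, 0, 0]], rotation=[[0, 0, 0], [0, 0, 0], [0, 0, 0], [0, 0, 0], [0, 0, 0], [0, 0, 0], [0, 0, 0], [0, 0, 0], [0, 0, 0], [0, 0, 0], [0, 0, 0], [0, 0, 0]])

```text
time: 11.7
tool_pos: [0.4684, 0.1986, 0.1133]
tcp_rot: [-3.138, 0.001, -0.014]
wrist_force: [0.3, -0.3, 0.8]
width: 0.998
grip_force: 0.0
```

>>> apply_moves(fingers=[1, 1, 0.88, 0.88, 0.88, 0.88, 0.88, 0.88], travel=[[-0.11, -0.7, 0], [-0.11, -0.7, 0], [-0.11, -0.7, 0], [-0.11, -0.7, 0], [0, 0, 0], [0, 0, 0.3], [0, 0, 0.3], [0, 0, 0]], rotation=[[0, 0, 0], [0, 0, 0], [0, 0, 0], [0, 0, 0], [0, 0, 0], [0, 0, 0], [0, 0, 0], [0, 0, 0]])

```text
time: 12.5
tool_pos: [0.44, 0.3342, 0.074]
tcp_rot: [3.137, -0.003, -0.01]
wrist_force: [0.1, -0.1, -0.4]
width: 0.882
grip_force: 0.0
```

Run:
```python
from h import *
np.set_printoptions(precision=4,suppress=True)
c=read_camera('wrist'); s=read_state();print(s['tool_pos'],s['wrist_force'],s['width'])
for d in tip_of('wrist','jar_a')[:4]: print(d['p'],d['location'],at_z(c,d['location'],0))
save('w3',c['image'])
```

```text
[0.4409 0.3348 0.0754] [ 0.9654 -0.4144 -0.3935] 0.8798559754812776
0.95 [310.1, 200.5] [0.4408 0.3377 0.    ]
0.91 [638.8, 141.8] [0.4873 0.0865 0.    ]
0.72 [492.1, 170.8] [0.4643 0.1981 0.    ]
```

View pics/w3.png

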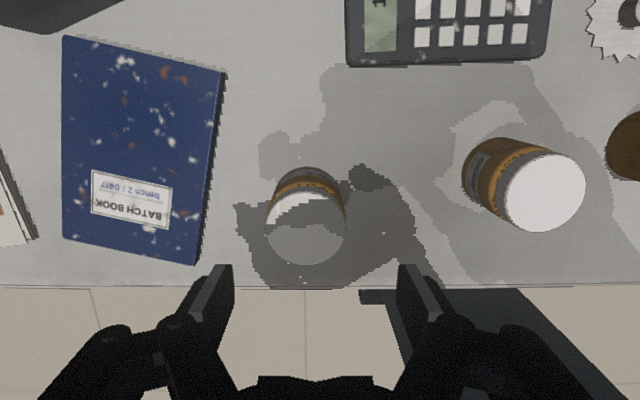

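Jar 3's lid at (305,228) is centred between the fingers. The book's right edge (about 200–225) clears the left finger.

>>> apply_moves(fingers=[0.88, 0.88, 0.88, 0, 0, 0, 0, 0, 0, 0, 0, 0], newtons=50, travel=[[0, -0.04, 0.5], [0, 0, 0.4], [0, 0, 0.3], [0, 0, 0], [0, 0, 0], [0, 0, 0], [0, 0, 0], [0, 0, 0], [0, 0, -0.4], [0, 0, -0.4], [0, 0, 0], [0, 0, 0]], rotation=[[0, 0, 0], [0, 0, 0], [0, 0, 0], [0, 0, 0], [0, 0, 0], [0, 0, 0], [0, 0, 0], [0, 0, 0], [0, 0, 0], [0, 0, 0], [0, 0, 0], [0, 0, 0]])

```text
time: 13.8
tool_pos: [0.443, 0.3395, 0.0585]
tcp_rot: [-3.141, 0.001, -0.002]
wrist_force: [-0.1, 0.2, -2.9]
width: 0.571
grip_force: 52.5
```

>>> apply_moves(fingers=[0, 0, 0], travel=[[0, 0, 0], [0, 0, 0], [0, 0, 0]], rotation=[[0, 0, 0], [0, 0, 0], [0, 0, 0]])

```text
time: 14.1
tool_pos: [0.442, 0.3387, 0.0571]
tcp_rot: [3.141, -0.001, -0.002]
wrist_force: [0.2, 0.6, -2.4]
width: 0.567
grip_force: 52.5
```

Run:
```python
from h import *
for _ in range(4): s=read_state(); print(s['tool_pos'],s['tcp_rot'],s['wrist_force'],s['width'],s['grip_force']); read_camera('wrist')
```

```text
[0.44197376 0.33871954 0.05713156] [ 3.14051164e+00 -9.29640255e-04 -2.48882221e-03] [ 0.23087606  0.57632531 -2.44115689] 0.5666850861927603 52.53430902957916
[0.44214357 0.3387978  0.05733773] [ 3.14070103e+00 -9.22752933e-04 -1.98330281e-03] [-0.5145487   0.10344546 -2.93263338] 0.5676528030728358 52.53563404083252
[0.44228432 0.33891548 0.05753043] [ 3.14090292e+00 -9.88233314e-04 -1.58062514e-03] [-0.82812626 -0.17637657 -2.18916524] 0.5682272900288157 52.53541588783264
[0.44242128 0.33901142 0.05770261] [ 3.14108790e+00 -9.21993525e-04 -1.14495076e-03] [-0.49904487  0.47053134 -2.99593241] 0.5651266419671498 52.535778880119324
```

Jar 3 weighs about 2.7 N, so it is the full one. Now to lift it and carry it to the pan.

>>> apply_moves(fingers=[0, 0, 0, 0, 0, 0, 0, 0, 0, 0, 0, 0], travel=[[0, 0, -0.5], [0, 0, -0.7], [0, 0, -0.7], [0, 0.3, -0.7], [0.1, 0.6, -0.6], [0.2, 0.7, 0], [0.2, 0.7, 0], [0.2, 0.7, 0], [0.2, 0.7, 0], [0.2, 0.7, 0], [0.2, 0.7, 0], [0.2, 0.7, 0]], rotation=[[0, 0, 0], [0, 0, 0], [0, 0, 0], [0, 0, 0], [0, 0, 0], [0, 0, 0], [0, 0, 0], [0, 0, 0], [0, 0, 0], [0, 0, 0], [0, 0, 0], [0, 0, 0]])

```text
time: 15.5
tool_pos: [0.5177, 0.0477, 0.2183]
tcp_rot: [-3.141, 0.001, -0.001]
wrist_force: [0.6, -0.1, -2.8]
width: 0.566
grip_force: 52.9
```

>>> apply_moves(fingers=[0, 0, 0, 0, 0, 0, 0, 0, 0], travel=[[0.2, 0.7, 0], [0.2, 0.7, 0], [0.2, 0.7, 0], [0, 0.7, 0], [0, 0.7, 0], [0, 0.5, 0], [0, 0.3, 0], [0, 0, 0], [0, 0, 0]], rotation=[[0, 0, 0], [0, 0, 0], [0, 0, 0], [0, 0, 0], [0, 0, 0], [0, 0, 0], [0, 0, 0], [0, 0, 0], [0, 0, 0]])

```text
time: 16.4
tool_pos: [0.5473, -0.1653, 0.218]
tcp_rot: [-3.141, 0.002, 0.001]
wrist_force: [-0.4, -0.0, -2.2]
width: 0.571
grip_force: 52.8
```

Run:
```python
from h import *
np.set_printoptions(precision=4,suppress=True)
c=read_camera('wrist'); s=read_state();print(s['tool_pos'],s['tcp_rot'],s['wrist_force'],s['width'])
for t,z in [('pan_centre',.12),('knob_grip',.0747)]:
  for d in tip_of('wrist',t)[:2]: print(t,d['p'],d['location'],at_z(c,d['location'],z))
save('w4',c['image'])
```

```text
[ 0.5473 -0.1649  0.2181] [-3.1407  0.0004  0.0005] [ 0.3331 -1.5656 -2.8729] 0.5680452904984149
pan_centre 0.73 [315.1, 230.5] [ 0.5126 -0.1653  0.12  ]
pan_centre 0.62 [499.8, 255.7] [ 0.487  -0.3347  0.12  ]
knob_grip 0.23 [317.5, 229.0] [ 0.4946 -0.1677  0.0747]
```

View pics/w4.png

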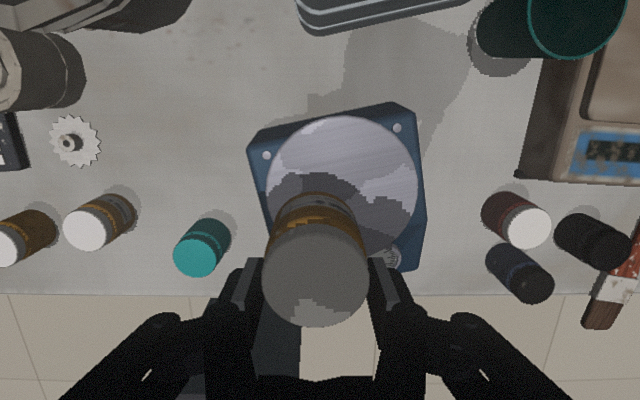

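The jar is held over the near left of the pan, and the pan rim spans columns 266–418 with its top at row 116. I'll fit the pan rim to get its centre, and the rear screws at (266,155) and (398,128) for the yaw.

Run:
```python
from h import *
np.set_printoptions(precision=4,suppress=True)
from scipy.optimize import least_squares
c=read_camera('wrist')
pts=[(266,185),(271,162),(283,142),(299,127),(318,118),(340,116),(366,119),(388,131),(407,150),(417,175),(417,200)]
P=np.array([at_z(c,p,.12)[:2] for p in pts])
r=least_squares(lambda v: np.hypot(*(P-v[:2]).T)-v[2],[.54,-.18,.065]); print('pan',r.x,r.fun)
a=at_z(c,(266,155),.088); b=at_z(c,(398,128),.088); print(a,b,np.degrees(np.arctan2(*(a-b)[[0,1]]*[-1,1])))
print(proj(c,[.546,-.188,.12]))
```

```text
pan [ 0.5466 -0.1869  0.065 ] [-0.0008 -0.0002  0.0003  0.001   0.0009 -0.0006 -0.0003 -0.001  -0.0002
  0.0003  0.0005]
[ 0.5739 -0.1196  0.088 ] [ 0.5984 -0.2389  0.088 ] 11.609523485343084
[342.4677 194.4992]
```

>>> apply_moves(fingers=[0, 0, 0, 0, 0, 0, 0, 0, 0, 0, 0, 0], travel=[[0, 0.22, 0], [0, 0.22, 0], [0, 0, 0], [0, 0, 0.5], [0, 0, 0.5], [0, 0, 0.3], [0, 0, 0.1], [0, 0, 0.1], [0, 0, 0.1], [0, 0, 0.06], [0, 0, 0.06], [0, 0, 0]], rotation=[[0, 0, 0], [0, 0, 0], [0, 0, 0], [0, 0, 0], [0, 0, 0], [0, 0, 0], [0, 0, 0], [0, 0, 0], [0, 0, 0], [0, 0, 0], [0, 0, 0], [0, 0, 0]])

```text
time: 17.8
tool_pos: [0.5483, -0.1882, 0.1331]
tcp_rot: [3.141, -0.001, 0.003]
wrist_force: [1.0, 0.1, -0.2]
width: 0.568
grip_force: 53.2
```

Run:
```python
from h import *
np.set_printoptions(precision=4,suppress=True)
for _ in range(4): s=read_state(); print(s['tool_pos'],s['tcp_rot'],s['wrist_force'],s['width']); read_camera('wrist')
```

```text
[ 0.5483 -0.1882  0.1331] [ 3.1408 -0.0008  0.0032] [ 1.0077  0.1225 -0.2102] 0.5679506696663228
[ 0.5483 -0.1881  0.1332] [ 3.1408 -0.0008  0.0033] [ 2.1806 -0.1446 -0.0489] 0.5711359692813134
[ 0.5483 -0.1882  0.1333] [ 3.1408 -0.0009  0.0033] [ 0.526  -1.6896 -0.5096] 0.5678278309165778
[ 0.5483 -0.1882  0.1332] [ 3.1408 -0.0008  0.0031] [ 1.3736 -1.1441 -0.1588] 0.569431522045334
```

The pan now carries the jar. I'll release it, rise, and back off toward the dial's hover point.

>>> apply_moves(fingers=[0.75, 1, 1, 1, 1, 1, 1, 1, 1, 1, 1, 1], travel=[[0, 0, 0], [0, 0, 0], [0, 0, 0], [0, 0, 0], [0, 0, 0], [0, 0, -0.3], [0, 0, -0.5], [0, 0, -0.5], [0, 0, -0.5], [0, 0, -0.4], [0, 0, 0], [0, 0, 0]], rotation=[[0, 0, 0], [0, 0, 0], [0, 0, 0], [0, 0, 0], [0, 0, 0], [0, 0, 0], [0, 0, 0], [0, 0, 0], [0, 0, 0], [0, 0, 0], [0, 0, 0], [0, 0, 0]])

```text
time: 19.2
tool_pos: [0.5477, -0.188, 0.2431]
tcp_rot: [3.141, -0.001, 0.002]
wrist_force: [0.2, 1.1, -0.6]
width: 1.002
grip_force: 0.0
```

>>> apply_moves(fingers=[1, 1, 1, 1, 1, 1, 1, 1, 1, 1, 1, 1], travel=[[-0.5, 0.1, 0], [-0.6, 0.1, 0], [-0.6, 0.1, 0], [-0.6, 0.1, 0], [-0.6, 0.1, 0], [-0.4, 0.1, 0], [0, 0, 0], [0, 0, 0], [0, 0, 0], [0, 0, 0], [0, 0, 0], [0, 0, 0]], rotation=[[0, 0, 0], [0, 0, 0], [0, 0, 0], [0, 0, 0], [0, 0, -0.96], [0, 0, -0.97], [0, 0.95, 0], [0, 0.95, 0], [0, 0.95, 0], [0, 0.95, 0], [0, 0.95, 0], [0, 0, 0]])

```text
time: 20.4
tool_pos: [0.3799, -0.219, 0.2384]
tcp_rot: [-2.981, -0.292, -0.753]
wrist_force: [0.3, -0.2, -1.4]
width: 1.004
grip_force: 0.0
```

```bash
cat > t.py <<'E'
from h import *
np.set_printoptions(precision=4,suppress=True)
psi=np.radians(11.6); ex=np.array([np.cos(psi),np.sin(psi),0]); ey=np.array([-np.sin(psi),np.cos(psi),0])
sl=np.radians(35); n=-np.sin(sl)*ex+np.array([0,0,np.cos(sl)])
C=np.array([.5466,-.1869,.055])-.099*ex
def goal(D,off=0,C=C):   # pose at D out from face, turned off rad about tool z
    X=np.cross(-ey,-n); M=R.from_matrix(np.c_[X,-ey,-n])*R.from_rotvec([0,0,off]); return C+D*n,M
def delta(D,off=0,C=C):
    s=read_state(); p,M=goal(D,off,C); T=R.from_rotvec(s['tcp_rot'])
    print('pos',s['tool_pos'],'q',s['q'],'F',s['wrist_force'],'w',s['width'],'t',s['time'])
    print('travel units (current tool axes)',T.inv().apply(p-s['tool_pos'])/.05,'rot units',(T.inv()*M).as_rotvec()/np.radians(6))
E
python3 - <<'E'
from t import *
delta(.12)
c=read_camera('wrist')
for t in ['knob_grip','zero_mark','pointer_tip','pan_centre']:
  for d in tip_of('wrist',t)[:2]: print(t,d['p'],d['location'])
print('pred knob',proj(c,C+.024*n),'pred knob end',proj(c,C+.036*n),'pan',proj(c,[.5466,-.1869,.114]))
save('w5',c['image'])
E
```

```text
pos [ 0.3799 -0.219   0.2384] q [-0.9739 -0.448   2.2705  0.4988  1.1653  0.2373] F [ 0.3018 -0.16   -1.3728] w 1.0039188484980617 t 20.4
travel units (current tool axes) [-0.7744  0.0498  1.5151] rot units [-0.013   1.1021 -0.0753]
knob_grip 0.93 [319.2, 201.2]
pred knob [317.4009 197.5119] pred knob end [317.4674 202.2122] pan [316.6408  82.8344]
```

View pics/w5.png

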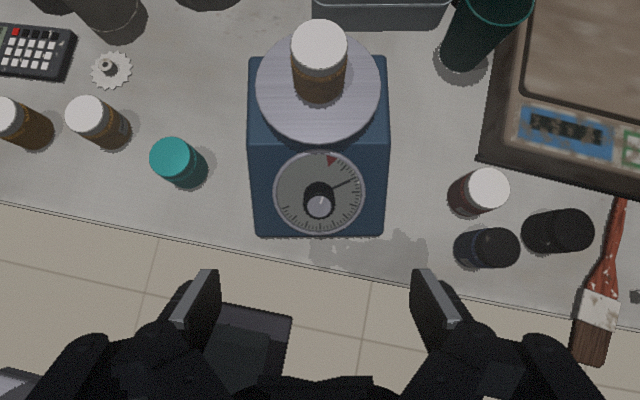

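The jar stands centred on the pan at (319,60). The dial shows the knob end at (319,206), the red mark at about (331,160) and the pointer tip at about (355,180), so the mark must go clockwise by roughly 0.8 rad. I'll move closer on the axis and measure.

>>> apply_moves(fingers=[1, 1, 1, 1, 1, 1], travel=[[-0.39, 0.02, 0.5], [-0.38, 0.02, 0.5], [0, 0, 0.5], [0, 0, 0], [0, 0, 0], [0, 0, 0]], rotation=[[0, 0, 0], [0, 0, 0], [0, 0, 0], [0, 0.55, -0.04], [0, 0.55, -0.04], [0, 0, 0]])

```text
time: 21.25
tool_pos: [0.385, -0.2202, 0.1566]
tcp_rot: [-2.922, -0.308, -0.922]
wrist_force: [0.2, -0.2, 0.8]
width: 1.0
grip_force: 0.0
```

Run:
```python
from t import *
delta(.12)
c=read_camera('wrist'); im=c['image'].astype(int)
for t in ['knob_grip','zero_mark','pointer_tip']:
  for d in tip_of('wrist',t)[:2]: print(t,d['p'],d['location'])
print('pred knob',proj(c,C+.024*n),'end',proj(c,C+.036*n),'face',proj(c,C+.007*n))
X=np.cross(-ey,-n)
print('rim pred U/D/L/R',[proj(c,C+.008*n+.053*v) for v in (X,-X,ey,-ey)])
red=(im[...,0]-im[...,1]>60)&(im[...,0]-im[...,2]>50); 
k,_,st,ce=cv2.connectedComponentsWithStats(red.astype(np.uint8))
for i in range(1,k):
  if st[i,4]>15: print('red',st[i],ce[i])
f=proj(c,C+.008*n).astype(int); a=c['image'][f[1]-85:f[1]+85,f[0]-95:f[0]+95]; print(f-[95,85])
save('w6',cv2.resize(a,None,fx=3.5,fy=3.5,interpolation=cv2.INTER_CUBIC))
```

```text
pos [ 0.385  -0.2202  0.1566] q [-1.072  -0.3726  2.423   0.7018  1.0192 -0.0684] F [ 0.2333 -0.2081  0.7859] w 0.9998870382663935 t 21.25
travel units (current tool axes) [-0.0842 -0.0035  0.0217] rot units [-0.0285 -0.0046  0.062 ]
knob_grip 0.88 [314.6, 199.3]
pred knob [315.1757 197.7988] end [315.1426 202.2726] face [315.2182 192.0421]
rim pred U/D/L/R [array([315.6193, 132.5059]), array([314.855 , 245.8281]), array([256.2526, 191.9755]), array([374.1937, 192.7753])]
[220 107]
```

View pics/w6.png

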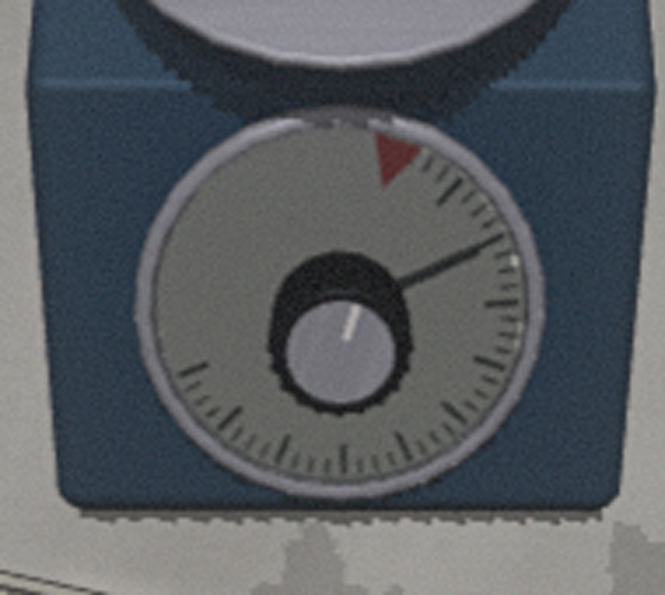

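The dial rim centre in the crop is about (341,304), which is within 2 mm of my model. The red mark is at about 21° and the pointer at about 65–70°. I'll measure both angles on a rectified dial.

```bash
cat >> t.py <<'E'
X=np.cross(-ey,-n)
def dial(du=-.0015,dr=.002,h=.004):
    c=read_camera('wrist'); C2=C+du*X-dr*ey
    th=np.radians(np.arange(-90,200,1.)); rr=np.arange(.020,.046,.0005)
    P=np.array([[proj(c,C2+h*n+r*(np.cos(t)*X-np.sin(t)*ey)) for t in th] for r in rr]).astype(np.float32)
    pol=cv2.remap(c['image'],P[...,0],P[...,1],cv2.INTER_LINEAR).astype(float)
    g=pol.sum(2)/3; red=pol[...,0]-pol[...,1]
    out={}
    for nm,a,b in [('in',.021,.027),('mid',.027,.033)]:
        k=(rr>=a)&(rr<b); pr=np.convolve(g[k].mean(0),np.ones(3)/3,'same')[2:-2]; t=np.degrees(th)[2:-2]
        w=np.clip(np.median(pr)-pr-12,0,None); i=w.argmax(); s=slice(max(0,i-6),i+7)
        out[nm]=(w[i],(w[s]*t[s]).sum()/max(w[s].sum(),1e-6))
    m=np.clip(red-30,0,None); rad=m.sum(1)
    out['red']=((m.sum(0)*np.degrees(th)).sum()/m.sum(), m.sum()); out['redr']=(m.sum(1)*rr).sum()/m.sum(); out['red_rmin']=rr[rad>0.2*rad.max()].min() if rad.max()>0 else None
    return out
E
python3 - <<'E'
from t import *
for a in [(-.0015,.002,.004),(-.0015,.002,.001),(-.0015,.002,.007)]: print(a,dial(*a))
E
```

```text
(-0.0015, 0.002, 0.004) {'in': (np.float64(45.24537037037036), np.float64(138.15681495432526)), 'mid': (np.float64(40.87962962962962), np.float64(68.59510030024802)), 'red': (np.float64(18.295752895752894), np.float64(1295.0)), 'redr': np.float64(0.03979575289575291), 'red_rmin': np.float64(0.03450000000000002)}
(-0.0015, 0.002, 0.001) {'in': (np.float64(45.75462962962963), np.float64(138.00356765734085)), 'mid': (np.float64(41.19907407407405), np.float64(70.26909406155181)), 'red': (np.float64(18.577205882352942), np.float64(1360.0)), 'redr': np.float64(0.039168014705882374), 'red_rmin': np.float64(0.034000000000000016)}
(-0.0015, 0.002, 0.007) {'in': (np.float64(41.23611111111109), np.float64(67.86582490981176)), 'mid': (np.float64(41.6111111111111), np.float64(66.87117133021451)), 'red': (np.float64(17.863671572424476), np.float64(1291.0)), 'redr': np.float64(0.04026723470178158), 'red_rmin': np.float64(0.03500000000000002)}
```

Pointer is at about 67.5° and the mark at about 18°, so I need to turn about +49° (clockwise is + about the tool's z). Approaching the knob now.

>>> apply_moves(fingers=[1, 1, 1, 1, 1, 1, 1, 1], travel=[[-0.1, 0.03, 0.4], [0, 0, 0.4], [0, 0, 0.4], [0, 0, 0.4], [0, 0, 0.3], [0, 0, 0.2], [0, 0, 0.1], [0, 0, 0]], rotation=[[0, 0, 0.06], [0, 0, 0], [0, 0, 0], [0, 0, 0], [0, 0, 0], [0, 0, 0], [0, 0, 0], [0, 0, 0]])

```text
time: 22.4
tool_pos: [0.4437, -0.2106, 0.0649]
tcp_rot: [-2.923, -0.3, -0.924]
wrist_force: [0.3, -1.0, 0.5]
width: 0.996
grip_force: 0.0
```

Run:
```python
from t import *
delta(.011,0,C-.0015*X-.002*ey)
c=read_camera('wrist')
for d in tip_of('wrist','knob_grip')[:2]: print(d['p'],d['location'])
print(proj(c,C+.024*n))
```

```text
pos [ 0.4437 -0.2106  0.0649] q [-0.9066 -0.1428  2.4574  0.8758  0.7348 -0.1828] F [ 0.3365 -1.0014  0.5261] w 0.9960659923116798 t 22.4
travel units (current tool axes) [-0.0358 -0.0111  0.017 ] rot units [-0.0076 -0.0141  0.0145]
0.75 [311.2, 258.8]
[310.3554 252.7344]
```

>>> apply_moves(fingers=[1, 0, 0, 0, 0, 0, 0, 0], newtons=30, travel=[[-0.05, -0.01, 0], [0, 0, 0], [0, 0, 0], [0, 0, 0], [0, 0, 0], [0, 0, 0], [0, 0, 0], [0, 0, 0]], rotation=[[0, 0, 0], [0, 0, 0], [0, 0, 0], [0, 0, 0], [0, 0, 0], [0, 0, 0], [0, 0, 0], [0, 0, 0]])

```text
time: 23.3
tool_pos: [0.4414, -0.2108, 0.0636]
tcp_rot: [-2.924, -0.299, -0.925]
wrist_force: [-0.0, -0.6, -0.4]
width: 0.006
grip_force: 0.0
```

Run:
```python
from t import *
delta(.011,0,C-.0015*X-.002*ey); s=read_state(); print(s['grip_force'],s['width']*85,s['torque'])
```

```text
pos [ 0.4414 -0.2108  0.0636] q [-0.912  -0.1439  2.4614  0.8781  0.7352 -0.1902] F [-0.0075 -0.5941 -0.4283] w 0.006119981996662944 t 23.3
travel units (current tool axes) [ 0.0155 -0.0054  0.0222] rot units [-0.0005 -0.0163  0.0125]
0.0 0.5201984697163502 [-0.1093  0.2351 -0.0159]
```

The fingers shut without meeting the knob (opening about 0), so I'll look at that before going on.

Run:
```python
from t import *
c=read_camera('wrist'); s=read_state()
print('tcp px',proj(c,s['tool_pos']),'C',proj(c,C),'knob end',proj(c,C+.036*n),'knob base',proj(c,C+.007*n))
print('rim U/D/L/R',[proj(c,C+.008*n+.053*v) for v in (X,-X,ey,-ey)])
d=read_camera('scene')
for t in ['knob_grip']: print([(e['p'],e['location']) for e in tip_of('scene',t)[:2]])
print('scene pred',proj(d,C+.024*n),'tcp',proj(d,s['tool_pos']))
w=c['image']; f=proj(d,C).astype(int); a=cv2.resize(d['image'][f[1]-50:f[1]+40,f[0]-60:f[0]+60],(400,300),interpolation=cv2.INTER_CUBIC)
o=np.zeros((600,640,3),np.uint8); o[:400]=w; o[400:,:266]=cv2.resize(a,(266,200))
t=read_camera('top'); f=proj(t,C).astype(int); a=t['image'][f[1]-35:f[1]+35,f[0]-60:f[0]+60]; o[400:,280:622]=cv2.resize(a,(342,200),interpolation=cv2.INTER_CUBIC)
save('w7',o)
```

```text
tcp px [315.105  242.4991] C [311.3045 230.4757] knob end [310.5675 258.9136] knob base [311.1813 235.2276]
rim U/D/L/R [array([310.9063, 144.4423]), array([311.3922, 312.3287]), array([220.2725, 235.7608]), array([402.0909, 235.9447])]
[(0.62, [392.4, 172.8])]
scene pred [390.4208 172.2295] tcp [389.3255 173.7562]
```

View pics/w7.png

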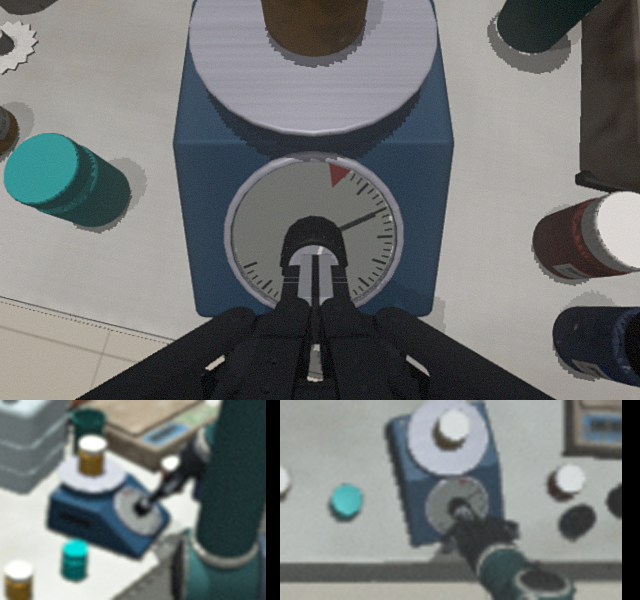

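Bottom insets and the wrist view: the shut fingertips (around (315,250)) lie over the knob's end face instead of around the knob. The rim matches my model, so the real tips sit about 25 mm behind the reported TCP. The jar's 48.5 mm grip, near its lid, fits that too. I'll open, advance in small steps while watching force, then close again.

>>> apply_moves(fingers=[1, 1, 1, 1, 1, 1, 1, 1, 1, 1], travel=[[0, 0, 0], [0, 0, 0], [0, 0, 0], [0, 0, 0], [0, 0, 0], [0.04, 0, 0], [0, 0, 0.1], [0, 0, 0.06], [0, 0, 0.04], [0, 0, 0]], rotation=[[0, 0, 0], [0, 0, 0], [0, 0, 0], [0, 0, 0], [0, 0, 0], [0, 0, 0], [0, 0, 0], [0, 0, 0], [0, 0, 0], [0, 0, 0]])

```text
time: 24.5
tool_pos: [0.4486, -0.2089, 0.0561]
tcp_rot: [-2.923, -0.299, -0.924]
wrist_force: [0.3, -0.2, 0.3]
width: 1.0
grip_force: 0.0
```

Run:
```python
from t import *
delta(.001,0,C)
```

```text
pos [ 0.4486 -0.2089  0.0561] q [-0.8923 -0.1194  2.4591  0.9     0.7109 -0.2017] F [ 0.2954 -0.1996  0.2965] w 0.9999822898127994 t 24.5
travel units (current tool axes) [ 0.011  -0.0375  0.0143] rot units [-0.0083 -0.0123  0.01  ]
```

>>> apply_moves(fingers=[1, 1, 1, 1, 1], travel=[[0, -0.02, 0.04], [0, 0, 0.04], [0, 0, 0.04], [0, 0, 0.04], [0, 0, 0]], rotation=[[0, 0, 0], [0, 0, 0], [0, 0, 0], [0, 0, 0], [0, 0, 0]])

```text
time: 25.0
tool_pos: [0.453, -0.2073, 0.0498]
tcp_rot: [-2.924, -0.299, -0.924]
wrist_force: [-0.3, 1.2, 0.5]
width: 0.997
grip_force: 0.0
```

>>> apply_moves(fingers=[0.6, 0.4, 0, 0, 0, 0, 0], newtons=25, travel=[[0, 0, 0], [0, 0, 0], [0, 0, 0], [0, 0, 0], [0, 0, 0], [0, 0, 0], [0, 0, 0]], rotation=[[0, 0, 0], [0, 0, 0], [0, 0, 0], [0, 0, 0], [0, 0, 0], [0, 0, 0], [0, 0, 0]])

```text
time: 25.7
tool_pos: [0.453, -0.2076, 0.0503]
tcp_rot: [-2.924, -0.299, -0.925]
wrist_force: [-5.2, -0.5, 4.5]
width: 0.371
grip_force: 24.4
```

The knob is gripped (31.5 mm opening). I'll ease back 1 mm and turn +49°.

>>> apply_moves(fingers=[0, 0, 0, 0, 0, 0, 0, 0, 0, 0, 0, 0], travel=[[0, 0, -0.02], [0, 0, 0], [0, 0, 0], [0, 0, 0], [0, 0, 0], [0, 0, 0], [0, 0, 0], [0, 0, 0], [0, 0, 0], [0, 0, 0], [0, 0, 0], [0, 0, 0]], rotation=[[0, 0, 0], [0, 0, 0.82], [0, 0, 0.82], [0, 0, 0.82], [0, 0, 0.82], [0, 0, 0.82], [0, 0, 0.82], [0, 0, 0.82], [0, 0, 0.82], [0, 0, 0.82], [0, 0, 0.82], [0, 0, 0]])

```text
time: 26.9
tool_pos: [0.4524, -0.2098, 0.05]
tcp_rot: [-2.592, 0.887, -0.748]
wrist_force: [7.6, -6.4, -12.6]
width: 0.365
grip_force: 27.8
```

Run:
```python
from t import *
delta(-.006,np.radians(49)); print(read_state()['torque'],read_state()['grip_force'])
print(dial(0,.001,.006))
```

```text
pos [ 0.4524 -0.2098  0.05  ] q [-0.8814 -0.1032  2.4596  0.9173  0.6884  0.647 ] F [  7.5739  -6.3682 -12.5648] w 0.3646168926458038 t 26.9
travel units (current tool axes) [-0.0378 -0.0641  0.0134] rot units [ 0.033  -0.0353 -0.0491]
[-1.1785  0.3544 -0.8388] 27.80625735176727
{'in': (np.float64(90.07407407407405), np.float64(-83.56725035094941)), 'mid': (np.float64(87.20833333333331), np.float64(-85.58139317438055)), 'red': (np.float64(72.2369044485391), np.float64(3799.0)), 'redr': np.float64(0.0419205053961569), 'red_rmin': np.float64(0.03750000000000002)}
```

>>> apply_moves(fingers=[0.5, 1, 1, 1, 1, 1, 1, 1, 1, 1, 1, 1], travel=[[0, 0, 0], [0, 0, 0], [0, 0, 0], [0, 0, 0], [0, 0, 0], [0, 0, -0.2], [0, 0, -0.3], [0, 0, -0.4], [0, 0, -0.5], [0, 0, -0.5], [0, 0, -0.5], [0, 0, -0.1]], rotation=[[0, 0, 0], [0, 0, 0], [0, 0, 0], [0, 0, 0], [0, 0, 0], [0, 0, 0], [0, 0, 0], [0, 0, 0], [0, 0, 0], [0, 0, 0], [0, 0, 0], [0, 0, 0]])

```text
time: 28.15
tool_pos: [0.3819, -0.2241, 0.1562]
tcp_rot: [-2.593, 0.881, -0.753]
wrist_force: [1.6, 0.2, 0.1]
width: 1.001
grip_force: 0.0
```

>>> apply_moves(fingers=[1, 1, 1, 1, 1, 1, 1, 1, 1, 1], travel=[[0, 0, 0], [0, 0, 0], [0, 0, 0], [0, 0, 0], [0, 0, 0], [0, 0, 0], [0, 0, 0], [0, 0, 0], [0, 0, 0], [0, 0, 0]], rotation=[[0, 0, -0.95], [0, 0, -0.95], [0, 0, -0.95], [0, 0, -0.95], [0, 0, -0.95], [0, 0, -0.95], [0, 0, -0.95], [0, 0, -0.95], [0, 0, -0.6], [0, 0, 0]])

```text
time: 29.15
tool_pos: [0.3819, -0.2216, 0.1525]
tcp_rot: [-2.923, -0.299, -0.924]
wrist_force: [0.5, 0.2, 0.7]
width: 1.002
grip_force: 0.0
```

Run:
```python
from t import *
delta(.12)
for a in [(-.0015,.002,.004),(-.0015,.002,.007),(0,.001,.006),(-.0015,.001,.006)]: print(a,{k:np.round(v,4) for k,v in dial(*a).items()})
for n_,z in [('wrist','jar_a')]:
  c=read_camera(n_); print([(d['p'],d['location'],at_z(c,d['location'],.114)) for d in tip_of(n_,z)[:5]])
for t in ['zero_mark','pointer_tip']: print(t,[(d['p'],d['location']) for d in tip_of('wrist',t)[:2]])
a=c['image']; np.save('d1.npy',a)
```

```text
pos [ 0.3819 -0.2216  0.1525] q [-1.0828 -0.3704  2.4302  0.7061  1.0161 -0.0791] F [0.5492 0.1842 0.671 ] w 1.0017520628547336 t 29.15
travel units (current tool axes) [ 0.0177 -0.0166 -0.0072] rot units [-0.0073 -0.0121  0.0087]
(-0.0015, 0.002, 0.004) {'in': array([41.25  , 69.7995]), 'mid': array([42.0278, 68.6975]), 'red': array([  71.1363, 1277.    ]), 'redr': np.float64(0.042), 'red_rmin': np.float64(0.038)}
(-0.0015, 0.002, 0.007) {'in': array([41.5417, 67.8082]), 'mid': array([42.6389, 67.1693]), 'red': array([  69.8631, 1286.    ]), 'redr': np.float64(0.0418), 'red_rmin': np.float64(0.038)}
(0, 0.001, 0.006) {'in': array([ 44.4537, 134.0373]), 'mid': array([41.3009, 71.175 ]), 'red': array([  72.5791, 1138.    ]), 'redr': np.float64(0.0421), 'red_rmin': np.float64(0.038)}
(-0.0015, 0.001, 0.006) {'in': array([41.0463, 69.4123]), 'mid': array([41.6806, 68.548 ]), 'red': array([  70.311, 1106.   ]), 'redr': np.float64(0.0424), 'red_rmin': np.float64(0.039)}
[(0.94, [320.0, 45.9], array([ 0.5511, -0.1913,  0.114 ])), (0.63, [159.9, 169.0], array([ 0.4189, -0.0968,  0.114 ])), (0.62, [73.1, 126.6], array([ 0.4393, -0.0169,  0.114 ]))]
zero_mark [(0.18, [316.7, 48.8])]
pointer_tip []
```

```bash
cat >> t.py <<'E'
def off(h=.005):
    c=read_camera('wrist'); g=np.arange(-.06,.0601,.0004)
    P=np.array([[proj(c,C+h*n+u*X-r*ey) for r in g] for u in g[::-1]]).astype(np.float32)
    im=cv2.remap(c['image'],P[...,0],P[...,1],cv2.INTER_CUBIC).astype(float)
    save('rect%d'%int(read_state()['time']*20),im.astype(np.uint8))
    rr,uu=np.meshgrid(g,g[::-1]); Rr=np.hypot(rr-.002,uu+.0015); th=np.degrees(np.arctan2(rr-.002,uu+.0015))
    red=(im[...,0]-im[...,1]>35)&(Rr<.05); gray=im.mean(2); med=np.median(gray[(Rr>.022)&(Rr<.034)])
    pt=(gray<med-22)&(Rr>.0215)&(Rr<.034)&(th>40)&(th<95)&~red
    k,l,st,_=cv2.connectedComponentsWithStats(pt.astype(np.uint8)); pt=l==1+st[1:,4].argmax()
    Q=np.c_[rr[pt],uu[pt]]; w=(med-gray[pt]); m=np.average(Q,axis=0,weights=w); d=np.linalg.svd((Q-m)*np.sqrt(w)[:,None],full_matrices=False)[2][0]; d*=np.sign(d[0])
    r=np.c_[rr[red],uu[red]].mean(0); nn=np.array([d[1],-d[0]])  # clockwise side
    print('pointer dir deg',np.degrees(np.arctan2(*d)),'closest to origin(r,u) mm',1e3*(m-d*(m@d)),'npt',pt.sum(),'extent',np.ptp(Q@d),'red mm',1e3*r,red.sum(),'red along',1e3*(r-m)@d,'tangential cw mm',1e3*(r-m)@nn)
E
python3 - <<'E'
from t import *
off(.005); off(.003)
E
ls pics
```

```text
pointer dir deg 63.87207068092625 closest to origin(r,u) mm [ 1.9457 -3.9668] npt 267 extent 0.012521616255252613 red mm [41.3167 12.6722] 288 red along 13.780384531722635 tangential cw mm 2.399343759944715
pointer dir deg 63.2499548071089 closest to origin(r,u) mm [ 2.3699 -4.7018] npt 265 extent 0.012887770482347159 red mm [41.6114 12.2   ] 316 red along 13.896119194701688 tangential cw mm 2.56958405239369
a.png
b.png
dial0.png
rect592.png
rect593.png
scene.png
top.png
w1.png
w2.png
w3.png
w4.png
w5.png
w6.png
w7.png
```

The pointer is at about 63.5° and the mark is about 3.3° (2 mm) past it clockwise. That is inside the tolerance, but I'll regrip and turn back about 3.5° for margin.

>>> apply_moves(fingers=[1, 1, 1, 1, 1, 1, 1, 1], travel=[[0, 0.013, 0.5], [0, 0, 0.5], [0, 0, 0.5], [0, 0, 0.4], [0, 0, 0.3], [0, 0, 0.2], [0, 0, 0.09], [0, 0, 0]], rotation=[[0, 0, 0], [0, 0, 0], [0, 0, 0], [0, 0, 0], [0, 0, 0], [0, 0, 0], [0, 0, 0], [0, 0, 0]])

```text
time: 30.45
tool_pos: [0.4523, -0.208, 0.051]
tcp_rot: [-2.923, -0.299, -0.924]
wrist_force: [-0.2, 0.0, 1.0]
width: 1.004
grip_force: 0.0
```

>>> apply_moves(fingers=[0.6, 0.4, 0, 0, 0, 0, 0, 0, 0, 0], newtons=25, travel=[[0, 0, 0], [0, 0, 0], [0, 0, 0], [0, 0, 0], [0, 0, 0], [0, 0, 0], [0, 0, 0], [0, 0, 0], [0, 0, 0], [0, 0, 0]], rotation=[[0, 0, 0], [0, 0, 0], [0, 0, 0], [0, 0, 0], [0, 0, 0], [0, 0, 0], [0, 0, -0.2], [0, 0, -0.2], [0, 0, -0.2], [0, 0, 0]])

```text
time: 31.45
tool_pos: [0.4521, -0.2076, 0.052]
tcp_rot: [-2.929, -0.395, -0.934]
wrist_force: [-7.8, 2.1, 9.2]
width: 0.37
grip_force: 23.9
```

>>> apply_moves(fingers=[0.5, 1, 1, 1, 1, 1, 1, 1, 1, 1, 1, 1], travel=[[0, 0, 0], [0, 0, 0], [0, 0, 0], [0, 0, 0], [0, 0, 0], [0, 0, -0.2], [0, 0, -0.3], [0, 0, -0.4], [0, 0, -0.5], [0, 0, -0.5], [0, 0, -0.5], [0, 0, -0.1]], rotation=[[0, 0, 0], [0, 0, 0], [0, 0, 0], [0, 0, 0], [0, 0, 0], [0, 0, 0], [0, 0, 0], [0, 0, 0], [0, 0, 0], [0, 0, 0], [0, 0, 0], [0, 0, 0]])

```text
time: 32.65
tool_pos: [0.3817, -0.2248, 0.1566]
tcp_rot: [-2.935, -0.393, -0.937]
wrist_force: [-1.0, -0.5, 0.2]
width: 0.997
grip_force: 0.0
```

Run:
```python
from t import *
delta(.12)
off(.005); off(.003)
```

```text
pos [ 0.3817 -0.2248  0.1566] q [-1.0875 -0.3748  2.4256  0.7048  1.0196 -0.142 ] F [-0.955  -0.4504  0.1786] w 0.9972655025574875 t 32.65
travel units (current tool axes) [-0.0108 -0.0807  0.0678] rot units [ 0.0529 -0.0264  0.6266]
pointer dir deg 63.394492022730724 closest to origin(r,u) mm [ 2.0695 -4.1318] npt 257 extent 0.012523872229055412 red mm [40.2105 15.3825] 285 red along 14.0798309482585 tangential cw mm -0.36665674036255513
pointer dir deg 63.37704025525407 closest to origin(r,u) mm [ 2.3206 -4.6295] npt 259 extent 0.012882276152684294 red mm [40.5545 14.8841] 290 red along 14.192051391893589 tangential cw mm -0.31146808636816825
```

The mark is now within about 0.4 mm of the pointer line, the gripper is open and clear, and the jar is on the pan. Handing in.

Run:
```python
from t import *
c=read_camera('scene'); print([(round(d['p'],2),at_z(c,d['location'],0)) for d in tip_of('scene','jar_a')[:6]])
print(finish_job())
```

```text
[(0.91, array([0.4347, 0.7203, 0.    ])), (0.63, array([0.4967, 0.1027, 0.    ])), (0.63, array([0.4663, 0.2002, 0.    ])), (0.61, array([ 0.6464, -0.3256,  0.    ])), (0.61, array([ 0.4553, -0.0239,  0.    ])), (0.58, array([ 0.5048, -0.4098,  0.    ]))]
the job is handed in; nothing more can be done
None
```

I handed the job in: the full jar stands on the pan, my last measurement put the red zero mark within about 0.4 mm of the black pointer's line, the two empties are back on the worktop, and the gripper is open and clear; the hand-in returned no verdict.

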